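# Lock the lens carriage onto its optics dock

### The arm

A 6-joint arm with a two-finger parallel gripper is mounted at the origin on the work surface. World frame = base frame: x ahead of the robot, y to its left, z up, the work surface at z = 0. Lengths are in mm, angles in degrees, forces in N, time in s.
With the tool pointing down it reaches from about 300 to 775 mm from the base axis. Payload 14.6 kg.
Tool frame: the origin (TCP) lies at the very end of the fingers, on their centre line; the grasp point (between the pads) lies 19 mm behind it; z points along the fingers, x is the direction in which the jaws open and shut, and the axes are right-handed (so a half turn about z gives the same grasp; the last joint's range is limited). The gripper opens to 85 mm and grips with 20 to 120 N. Pads are 22 mm wide; open, the fingers measure 114 mm over their backs; the gripper's body (76 mm by 85 mm) begins 54 mm behind the grasp point. The pads swing forward as they close: fully open they stand 13 mm farther back than shut.
Start: joints at [-68.503, 17.183, 87.147, -0, 75.671, -3.816], TCP at [235.154, -497.184, 231.281] pointing down, gripper open.
Joint ranges: [-173.82, 173.82], [-45.26, 126.66], [13.44, 144.39], [-59.66, 239.66], [0, 175.72], [-146.38, 146.38]. Speed limits (degrees/s): [127.2, 127.2, 147.25, 180, 180, 180].

### API

Orientations are given as a 3x3 rotation matrix whose columns are the frame's x, y, z axes.
In Python, from rig import bot, optics gives the robot as it stands. The module is installed in compiled form; this text tells all that it offers.
- The arm moves only by the tool drive_tool, never from a script. Its argument "commands" is text: rows parted by semicolons, each of 5 numbers parted by spaces: the opening, from -1 (shut) to 1 (fully open), then the shift along the world's x, y, z in mm, then the turn about the world's z in rad. A call has 1 to 5 rows; each row shifts and turns the commanded pose from where the row before left it; what a row does not reach is not made up. A row lasts 1/10 s, in which the tool goes at most 50 mm and 8.59 degrees, less where a joint would pass 70% of its speed; a pose out of reach is approached as far as the arm can. A call with a gripper value outside its range is refused whole. The fingers move at their own pace and stop on an object; "grip_force" is the grip in N (left out, the last holds). Time passes only in rows, so rows that do not move let the fingers close. It gives the time, the measured TCP pose, the force and the opening at its end, in the units of the state.
- bot.sense(): the state, without advancing time (a new reading comes with each control period).
- optics.capture(name): name is "scene" or "top" or "wrist"; returns (picture, depth): 480x640x3 uint8, red, green, blue; 480x640 float32, mm along the optical axis (not along the pixel's ray), 0 where there is no reading.
- optics.get_calibration(name): a dict with "fx", "fy", "cx", "cy" (pixels), "cam_to_world" (4x4, takes a point from camera to world coordinates); the wrist camera has in their place "tool_from_camera" (4x4, takes a point from camera to tool coordinates, whose origin is the TCP and whose axes are the tool frame's). Camera axes: x right, y up, looking along -z (the intrinsics and any distortion apply to the point x, -y, -z); pixel columns grow to the right and rows downward; lengths in mm; the calibration is good to about 2 mm. A picture is of the moment at which its call begins: read the wrist's pose just before it. get_calibration takes no time and is no camera call.
- bot.finish_job(): hands the job in, once; it reports no verdict.
The state is a dict: "t": time; "joint_pos": joint angles; "qd": joint speeds; "tau": joint torques, N m; "tcp_pos": TCP position; "eef_rot": TCP orientation; "contact_force": force on the tool from outside, world axes, zero at the start; "moment": the same for the moment, N m; "gripper_width": finger opening in mm.
Only numpy, scipy, OpenCV 4.12 (cv2) and the standard library are available. Lean on these libraries where they do the work, as an engineer would, in place of code of your own. Each camera call takes 0.05 s, during which the arm holds its last target.

### The job

Two dark metal docking plates lie on the optics bench. On the one whose square lens carriage still stands back from its cam, slide the carriage in along its rails until its headed stud sits in the cam's open mouth, then turn that cam clockwise by its wing, as far as it goes, so that the curved slot draws the carriage tight, and let go. Leave the cam of the other plate, which already holds a round tube, locked as it is.

Things in the scene. Friction and masses are not known exactly. Their poses are not given: they have to be found in the camera images.
- carriage_grip (a point): Centre of the lens carriage's black cell, an upright block 20 (x) x 40 (y) x 56 mm tall, top 83 mm above the table, on a slide 50 x 60 x 14 mm (top at 24 mm; 0.45 kg) that runs easily (about 1 N) between two rails (1.5 mm play, tops at 22 mm). x: along the rails, away from the cam; z up. The cam's axis lies on its -x line, 135-165 mm off at the start and 91 mm when tight.
- stud (a point): Top of the upright headed stud on the carriage's tongue (pin 8 mm, head 14 mm wide), 65 mm from the cell's centre along the carriage's -x, 37 mm above the table; axes as the carriage. From above, it is 70-100 mm from the cam's axis at the start, 35-44 mm when in the open mouth where the turning cam catches it (at 35 it meets the hub), and 26 mm when drawn tight.
- wing_grip (a point): Centre of the black wing of the cam to turn, on its upright axis: a bar 52 (x) x 12 (y) x 34 mm tall, reaching from 40 to 74 mm above the table. Below it the steel cam, about 105 mm across, 20-30 mm above the table, with its curved slot. z up; x turns with the cam: when open it is 0.75 rad anticlockwise (from above) of the direction to the carriage.
- cam (a joint): Angle of the cam to turn, rad: 0 open (mouth faces the stud), grows clockwise seen from above to its end stop at 1.5, where the carriage is tight. Starts at 0 to 0.12, any of which admits the stud. It stays where left; turning it takes under 0.5 N m.
- other_cam (a joint): Angle of the like cam on the other plate, whose carriage bears a round black tube lying level: it starts locked at 1.42 to 1.5 (same sense); leave it locked.
Not all that is in view belongs to the job. There is more than one size of the part that bears carriage_grip; the job needs the smallest.

How it is judged:
By the outcome, as a careful person would: the job done as asked, in the order asked, and still so for the second after the job is handed in, with the robot touching nothing.
It also fails if it takes over 40 s, if anything falls off the work surface, if the arm or the gripper's body presses on something with over 40 N, if the wrist force passes 120 N, or if a joint passes its speed limit or range.

## Working session

There is one attempt and no reset: what is moved stays moved. The work goes in short steps, Python scripts to look and compute and a tool call to move; the robot and the scene stay as the last step left them, time stands still between calls to the robot, and variables do not carry over. Pictures are saved under pics/ and viewed, and the job is handed in when it is done.

Besides the shell and the picture viewer there is one more tool, called after ">>>" by a JSON object that holds its "name" and its "arguments", one argument or row to a line. drive_tool: Moves the arm, as the interface text tells. Its arguments: {"type":"object","properties":{"commands":{"type":"string"},"grip_force":{"type":"number"}},"required":["commands"]}

```bash
mkdir -p pics; cat > h.py <<'E'
import numpy as np,cv2
from rig import bot,optics
def cap(n,tag):
    s=bot.sense(); p,d=optics.capture(n); cv2.imwrite(f'pics/{tag}.png',p[:,:,::-1]); np.save(f'pics/{tag}.npy',d)
    c=optics.get_calibration(n)
    if n=='wrist':
        T=np.eye(4);T[:3,:3]=s['eef_rot'];T[:3,3]=s['tcp_pos'];M=T@np.array(c['tool_from_camera'])
    else: M=np.array(c['cam_to_world'])
    np.savez(f'pics/{tag}.npz',M=M,k=np.array([c['fx'],c['fy'],c['cx'],c['cy']]))
    return p,d
def ray(tag,u,v):
    z=np.load(f'pics/{tag}.npz');fx,fy,cx,cy=z['k'];M=z['M']
    d=np.array([(u-cx)/fx,-(v-cy)/fy,-1]);return M[:3,3],M[:3,:3]@d
def atz(tag,u,v,h):
    o,d=ray(tag,u,v);return o+d*(h-o[2])/d[2]
def dep(tag,u,v):
    o,d=ray(tag,u,v);return o+d*np.load(f'pics/{tag}.npy')[int(v),int(u)]
def proj(tag,P):
    z=np.load(f'pics/{tag}.npz');fx,fy,cx,cy=z['k'];M=z['M'];p=M[:3,:3].T@(np.array(P)-M[:3,3]);return cx+fx*p[0]/-p[2],cy-fy*p[1]/-p[2]
def crop(tag,u0,v0,u1,v1,f,out):
    im=cv2.imread(f'pics/{tag}.png')[v0:v1,u0:u1];cv2.imwrite(f'pics/{out}.png',cv2.resize(im,None,fx=f,fy=f,interpolation=cv2.INTER_CUBIC))
E
python3 - <<'E'
from h import *
for n in('scene','top','wrist'): cap(n,n+'0')
print(optics.get_calibration('top'));print(optics.get_calibration('scene').keys());print(bot.sense())
E
```

```text
{'fx': 453.8965265085312, 'fy': 453.8965265085312, 'cx': 327.24537662093576, 'cy': 244.3945923013478, 'cam_to_world': array([[ 2.03244690e-02,  9.91290243e-01, -1.30117526e-01,
         3.74230136e+02],
       [-9.99711339e-01,  1.84821652e-02, -1.53508304e-02,
         5.56564674e+01],
       [-1.28122747e-02,  1.30391964e-01,  9.91379736e-01,
         1.03160338e+03],
       [ 0.00000000e+00,  0.00000000e+00,  0.00000000e+00,
         1.00000000e+00]])}
dict_keys(['fx', 'fy', 'cx', 'cy', 'cam_to_world'])
{'t': 0.15, 'joint_pos': array([-6.85034640e+01,  1.72081264e+01,  8.71728290e+01, -1.25017456e-03,
        7.56714660e+01, -3.81622171e+00]), 'qd': array([ 0.0125927 , -0.09370611, -0.1063488 , -0.0221349 ,  0.04575881,
        0.03745233]), 'tau': array([ 1.34302874e-03, -5.43668854e+01, -3.61885500e+01, -1.35631062e-04,
        3.13629513e-03, -3.11638757e-05]), 'tcp_pos': array([ 235.07825733, -497.02230034,  230.84831196]), 'eef_rot': array([[ 4.27563887e-01, -9.03985064e-01, -3.54940029e-04],
       [-9.03984671e-01, -4.27564033e-01,  8.43535631e-04],
       [-9.14303202e-04, -3.98050284e-05, -9.99999581e-01]]), 'contact_force': array([0.22488752, 0.04293716, 0.10359481]), 'moment': array([-0.03940416,  0.01410353,  0.03863963]), 'gripper_width': 85.36684880025302}
```

View pics/top0.png

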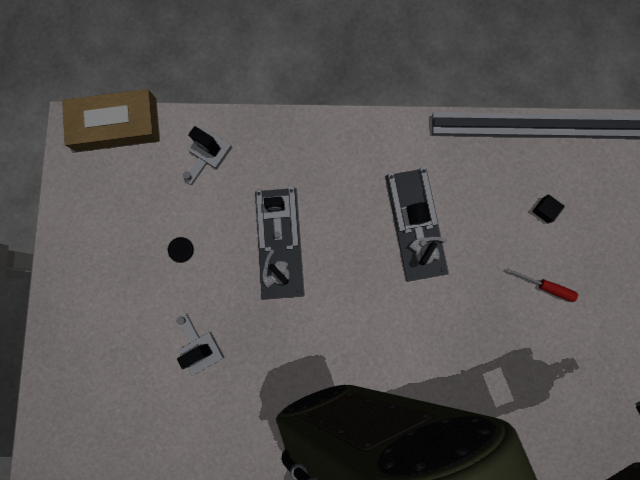

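View pics/scene0.png

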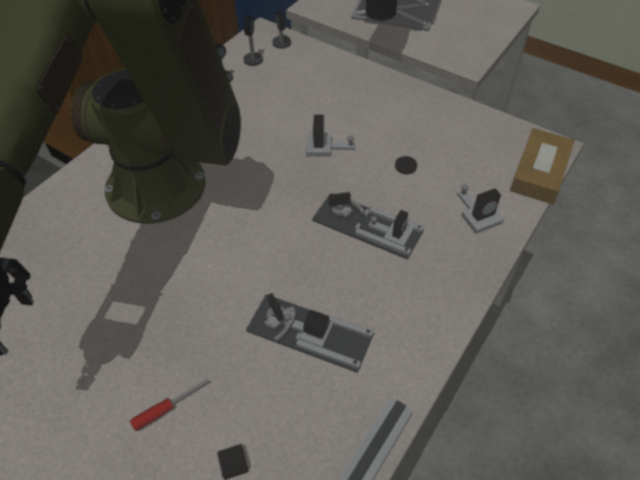

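View pics/wrist0.png

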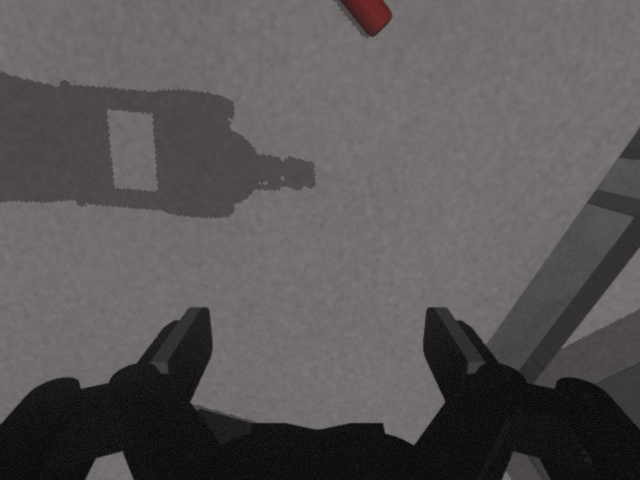

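The top view shows the candidates:
- Carriage cells: left plate at (274,203), loose carriages at (205,140) and (195,357), and the round tube at (418,213) on the other plate.
- Wings: left plate at (278,272), other plate at (428,253).

I choose the left plate, whose square cell still stands back from its cam. Next I'll crop in on it.

```bash
python3 - <<'E'
from h import *
crop('top0',235,175,325,305,4.5,'ct')
crop('scene0',300,180,440,265,5,'cs')
E
```

```text
(no output)
```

View pics/ct.png

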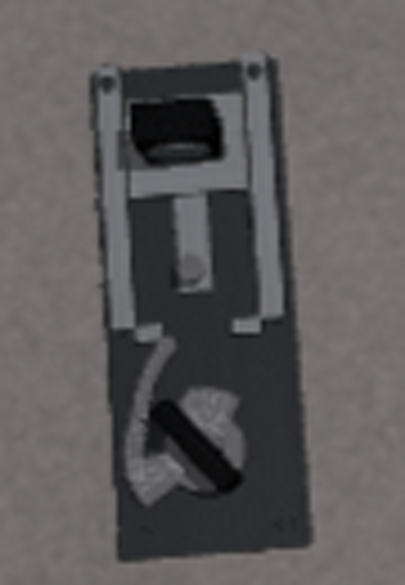

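View pics/cs.png

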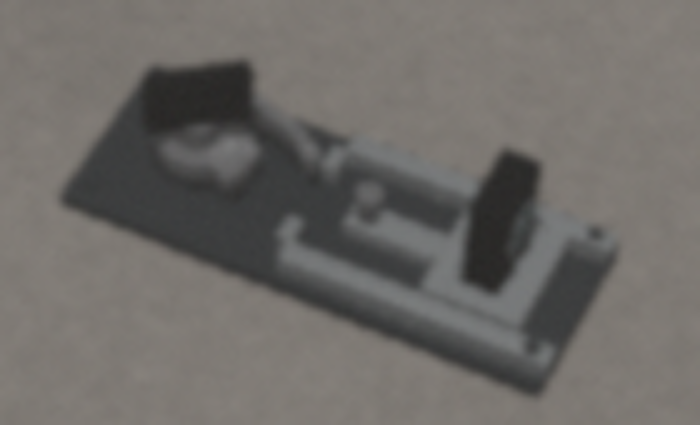

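```bash
python3 - <<'E'
from h import *
for n,u,v,h in [('cell',273.2,201.7,83),('stud',235+190/4.5,175+268/4.5,37),('wingtop',235+196/4.5,175+445/4.5,74),('w1',235+162/4.5,175+408/4.5,74),('w2',235+232/4.5,175+482/4.5,74),('tube',418,213,70),('wing2',428,253,74)]:
    print(n,atz('top0',u,v,h).round(1),dep('top0',u,v).round(1))
# height field around cell and wing from depth
z=np.load('pics/top0.npz');d=np.load('pics/top0.npy')
vs,us=np.mgrid[180:300,250:310]
P=np.array([[dep('top0',u,v) for u in range(250,310)] for v in range(180,300)])
for lo,hi,a,b in[(78,90,0,60),(68,79,60,120),(33,44,30,60)]:
    m=(P[...,2]>lo)&(P[...,2]<hi);m[:a]=0;m[b:]=0
    Q=P[m];print(len(Q),Q.mean(0).round(1));
    if len(Q)>3: print(cv2.minAreaRect(Q[:,:2].astype(np.float32)))
for v,u in [(190,266),(190,290),(240,264),(240,294)]: print(u,v,dep('top0',u,v).round(1))
cr=[(x/5+300,y/5+180) for x,y in [(510,165),(370,190),(200,85)]]
for (u,v),h in zip(cr,(83,37,74)): print('scene',atz('scene0',u,v,h).round(1),dep('scene0',u,v).round(1))
E
```

```text
cell [588.6 187.7  83. ] [589.2 188.1  80.6]
stud [524.7 182.5  37. ] [525.1 182.9  34.4]
wingtop [435.2 172.1  74. ] [435.  171.8  76.6]
w1 [452.3 188.7  74. ] [452.2 188.7  74. ]
w2 [418.2 154.6  74. ] [ 374.2   55.7 1031.6]
tube [ 572.2 -123.3   70. ] [ 572.  -123.1   71. ]
wing2 [ 485.5 -143.1   74. ] [ 485.5 -143.1   74. ]
139 [590.3 189.2  80.3]
((590.557373046875, 189.19773864746094), (19.682743072509766, 39.015533447265625), 5.7375898361206055)
135 [436.2 173.9  73.5]
((435.9339294433594, 173.5582275390625), (49.96459197998047, 12.012349128723145), 44.07915496826172)
43 [538.1 185.6  37.7]
((549.4586181640625, 191.36099243164062), (63.16885757446289, 23.93740463256836), 6.88234806060791)
266 190 [632.4 215.6  10. ]
290 190 [630.3 158.8  22. ]
264 240 [514.4 214.2  19.5]
294 240 [515.  146.1  24.1]
scene [590.3 196.2  83. ] [590.6 195.6  83.8]
scene [527.7 183.4  37. ] [529.4 180.   41.6]
scene [443.5 166.7  74. ] [441.4 170.1  69.6]
```

>>> {"name": "drive_tool", "arguments": {
  "commands": "1 22 43 0 0.077;1 22 43 0 0.077;1 22 43 0 0.077;1 22 43 0 0.077;1 22 43 0 0.077",
  "grip_force": 40
}}

```text
t: 0.65
tcp_pos: [345.5, -280.3, 231.2]
eef_rot: [[0.738, -0.675, 0.0], [-0.675, -0.738, 0.0], [0.0, -0.0, -1.0]]
contact_force: [1.3, -0.9, 0.6]
gripper_width: 85.6
```

>>> {"name": "drive_tool", "arguments": {
  "commands": "1 22 43 0 0.077;1 22 43 0 0.077;1 22 43 0 0.077;1 22 43 0 0.077;1 22 43 0 0.077"
}}

```text
t: 1.15
tcp_pos: [455.6, -65.2, 231.3]
eef_rot: [[0.937, -0.348, 0.0], [-0.348, -0.937, -0.0], [0.0, 0.0, -1.0]]
contact_force: [0.8, -0.0, 0.0]
gripper_width: 85.3
```

>>> {"name": "drive_tool", "arguments": {
  "commands": "1 22 43 0 0.077;1 22 43 0 0.077;1 22 43 0 0.077;1 22 43 0 0.077;1 22 43 0 0.077"
}}

```text
t: 1.65
tcp_pos: [565.6, 149.9, 231.0]
eef_rot: [[1.0, 0.029, -0.0], [0.029, -1.0, -0.0], [-0.0, 0.0, -1.0]]
contact_force: [0.2, -0.1, 0.2]
gripper_width: 85.2
```

```bash
python3 - <<'E'
from h import *
print(optics.get_calibration('wrist'))
print(bot.sense()['tcp_pos'],bot.sense()['eef_rot'])
cap('wrist','w1')
for P in [(590,189,83),(526,183,37),(436,173,74)]: print(proj('w1',P))
E
```

```text
{'fx': 366.8404273309505, 'fy': 366.8404273309505, 'cx': 317.3573298801016, 'cy': 240.31545617281367, 'tool_from_camera': array([[ 9.99999564e-01,  6.94062289e-04, -6.24742748e-04,
         4.00484420e-01],
       [ 4.72040481e-04, -9.52953804e-01, -3.03115202e-01,
        -7.60164237e+01],
       [-8.05731809e-04,  3.03114775e-01, -9.52953716e-01,
        -1.42708774e+02],
       [ 0.00000000e+00,  0.00000000e+00,  0.00000000e+00,
         1.00000000e+00]])}
[565.62687707 149.85407398 231.03325831] [[ 9.99568088e-01  2.93859253e-02 -3.24394662e-04]
 [ 2.93858940e-02 -9.99568136e-01 -1.00923989e-04]
 [-3.27220312e-04  9.13477720e-05 -9.99999942e-01]]
(np.float64(349.09449337602325), np.float64(173.77241218070233))
(np.float64(274.22793937144405), np.float64(171.7789949275019))
(np.float64(159.3167636872195), np.float64(186.5532290594384))
```

View pics/w1.png

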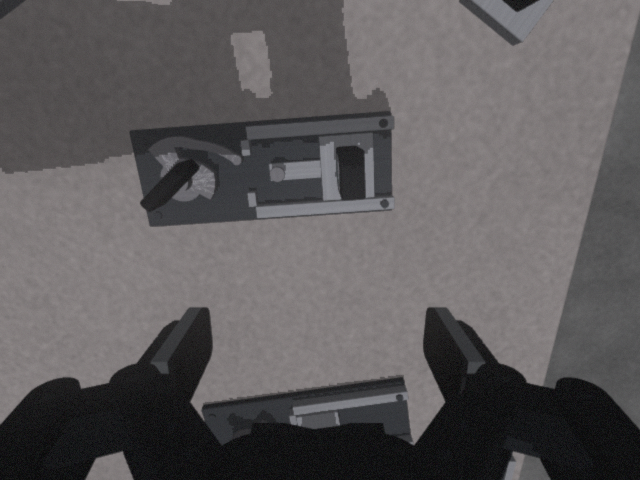

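```bash
python3 - <<'E'
from h import *
crop('w1',120,100,420,240,2.6,'c1')
E
```

```text
(no output)
```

View pics/c1.png

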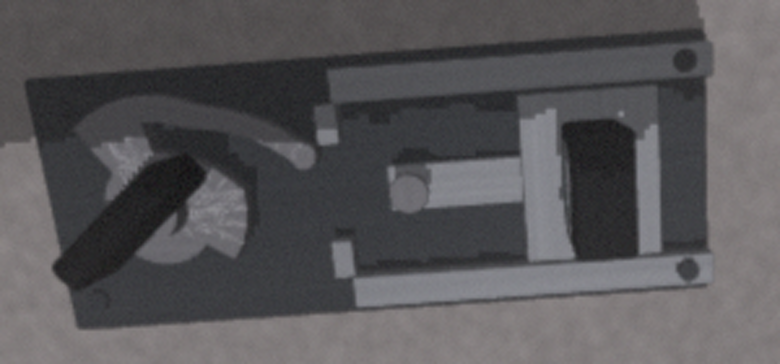

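```bash
python3 - <<'E'
from h import *
def W(tag,boxes):
  for n,(u0,v0,u1,v1),lo,hi in boxes:
    P=np.array([dep(tag,u,v) for u in range(u0,u1) for v in range(v0,v1)])
    Q=P[(P[:,2]>lo)&(P[:,2]<hi)];print(n,len(Q),Q.mean(0).round(1),np.median(Q[:,2]).round(1),cv2.minAreaRect(Q[:,:2].astype(np.float32)))
W('w1',[('cell',(325,135,375,210),79,88),('stud',(265,160,290,187),35,40),('wing',(135,150,215,215),71,78),('railN',(250,185,400,215),20,23.5),('railF',(240,105,400,145),20,23.5)])
print(atz('w1',277.3,174.2,37),atz('w1',120+130/2.6,100+222/2.6,74))
E
```

```text
cell 1106 [592.8 187.9  80.1] 80.1 ((592.7953491210938, 187.45623779296875), (19.703834533691406, 39.64345169067383), 5.696528434753418)
stud 182 [528.5 181.1  37.4] 37.4 ((528.5813598632812, 181.0443115234375), (12.825264930725098, 12.814299583435059), 0.5086126327514648)
wing 883 [439.7 172.7  73.6] 73.7 ((439.07733154296875, 172.2835235595703), (51.164512634277344, 12.1659574508667), 44.014583587646484)
railN 1669 [572.1 149.6  22. ] 22.0 ((570.2144775390625, 155.74452209472656), (140.7158966064453, 28.51746940612793), 4.394137859344482)
railF 2047 [565.1 221.5  22.1] 22.1 ((563.4149169921875, 216.3516845703125), (141.2628936767578, 23.506677627563477), 5.673577308654785)
[528.78263546 180.89480735  37.        ] [444.83395154 174.21403405  74.        ]
```

The wrist view agrees with the top view. Both put the cell near (592,188), the stud near (528,181) and the cam axis near (438.5,173), on a line at 5.6°. I'll straddle the cell and push it with the rear finger.

>>> {"name": "drive_tool", "arguments": {
  "commands": "0.1 26.4 38 -10 0.068;0.1 0 0 -40 0;0.1 0 0 -40 0;0.1 0 0 -40 0;0.1 0 0 -25 0"
}}

```text
t: 2.2
tcp_pos: [590.2, 185.5, 72.8]
eef_rot: [[0.996, 0.094, -0.004], [0.094, -0.996, -0.001], [-0.004, 0.001, -1.0]]
contact_force: [0.2, 0.1, -0.4]
gripper_width: 46.7
```

>>> {"name": "drive_tool", "arguments": {
  "commands": "0.1 0 0 -30 0;-0.06 0 0 0 0;-0.06 0 0 0 0"
}}

```text
t: 2.5
tcp_pos: [591.6, 185.8, 46.8]
eef_rot: [[0.996, 0.094, -0.0], [0.094, -0.996, -0.0], [-0.0, 0.0, -1.0]]
contact_force: [0.6, -0.4, 0.2]
gripper_width: 40.1
```

```bash
python3 - <<'E'
from h import *
cap('wrist','w2');cap('scene','s2');crop('s2',300,130,460,265,4.5,'cs2')
E
```

```text
(no output)
```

View pics/w2.png

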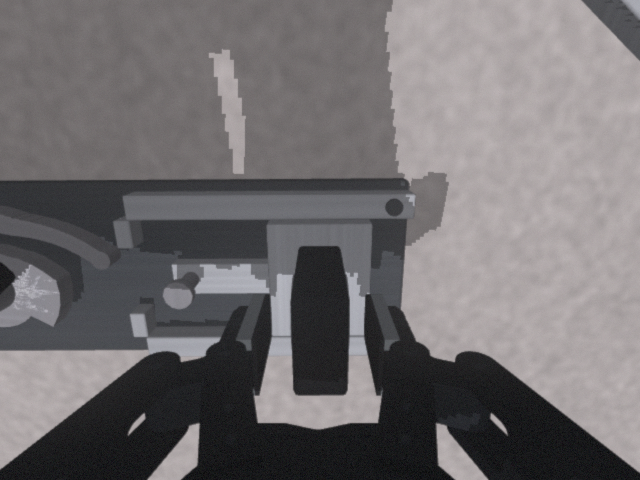

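View pics/cs2.png

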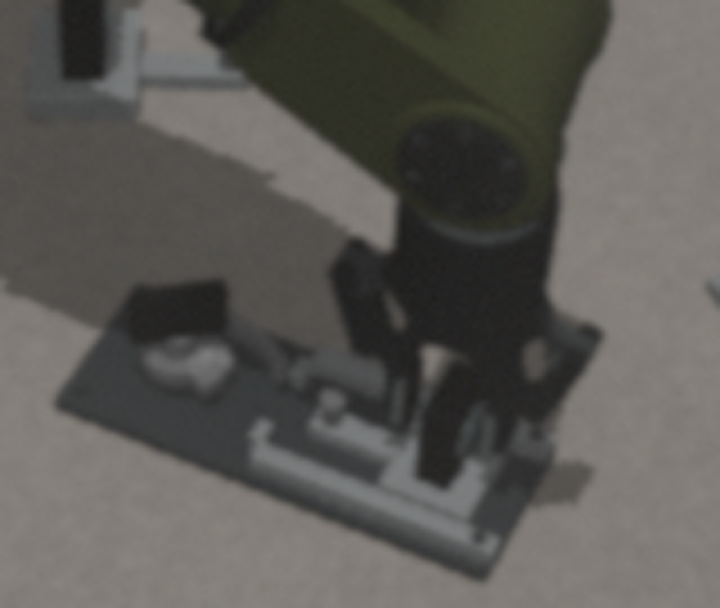

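>>> {"name": "drive_tool", "arguments": {
  "commands": "-0.3 0 0 0 0;-0.3 -6 -0.6 0 0;-0.3 -10 -1 0 0;-0.3 -10 -1 0 0;-0.3 -10 -1 0 0"
}}

```text
t: 3.1
tcp_pos: [555.3, 182.2, 47.0]
eef_rot: [[0.996, 0.094, 0.001], [0.094, -0.996, 0.0], [0.001, -0.0, -1.0]]
contact_force: [0.7, -0.8, 0.5]
gripper_width: 30.1
```

>>> {"name": "drive_tool", "arguments": {
  "commands": "-0.3 -8 -0.8 0 0;-0.3 -4 -0.4 0 0;-0.3 0 0 0 0"
}}

```text
t: 3.4
tcp_pos: [543.2, 181.0, 46.6]
eef_rot: [[0.996, 0.094, -0.0], [0.094, -0.996, 0.0], [0.0, -0.0, -1.0]]
contact_force: [-0.1, 0.3, -0.1]
gripper_width: 30.0
```

```bash
python3 - <<'E'
from h import *
cap('wrist','w3')
P=np.array([dep('w3',u,v) for u in range(0,330) for v in range(180,330)])
E
```

```text
(no output)
```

View pics/w3.png

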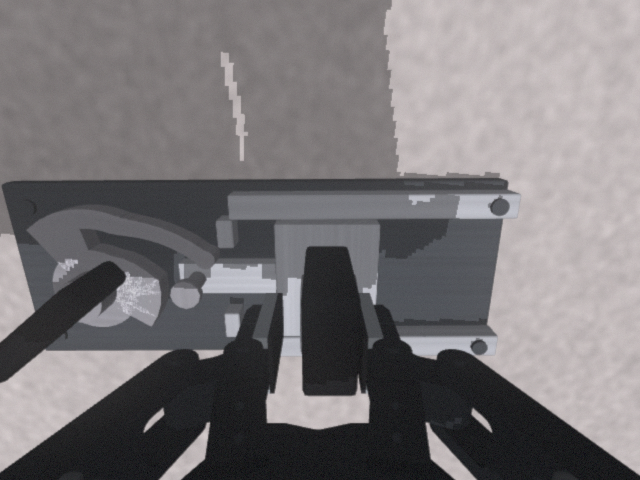

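```bash
python3 - <<'E'
from h import *
s=atz('w3',186,294,37);print(s,dep('w3',186,292))
for c in [(439.3,172.5),(438,173)]: print(np.hypot(*(s[:2]-c)))
print(np.load('pics/w3.npz')['M'][:3,3])
# wing top in w3
P=np.array([dep('w3',u,v) for u in range(0,135) for v in range(250,390)]);Q=P[(P[:,2]>71)&(P[:,2]<78)];print(len(Q),cv2.minAreaRect(Q[:,:2].astype(np.float32)))
E
```

```text
[483.70235255 177.3047485   37.        ] [483.92414538 178.62254585  37.5993495 ]
44.661555282990626
45.90463907312159
[536.36688999 256.72168831 189.27171077]
3386 ((439.6742248535156, 173.22573852539062), (50.929962158203125, 11.970623970031738), 44.06755828857422)
```

>>> {"name": "drive_tool", "arguments": {
  "commands": "-0.3 -2.5 -0.2 0 0;-0.3 -2.5 -0.3 0 0;-0.3 0 0 0 0"
}}

```text
t: 3.75
tcp_pos: [538.4, 180.5, 46.2]
eef_rot: [[0.996, 0.094, -0.0], [0.094, -0.996, -0.0], [-0.0, 0.0, -1.0]]
contact_force: [0.5, -0.2, -0.4]
gripper_width: 29.7
```

```bash
python3 - <<'E'
from h import *
cap('wrist','w4');crop('w4',0,180,330,400,2.4,'c4')
P=np.array([dep('w4',u,v) for u in range(150,230) for v in range(260,330)]);Q=P[(P[:,2]>36)&(P[:,2]<40)];print(len(Q),cv2.minAreaRect(Q[:,:2].astype(np.float32)))
print(bot.sense()['contact_force'])
E
```

```text
652 ((478.7279968261719, 176.3282470703125), (13.886429786682129, 13.107314109802246), 49.59140396118164)
[-0.28084869  0.52616103  0.5814832 ]
```

View pics/c4.png

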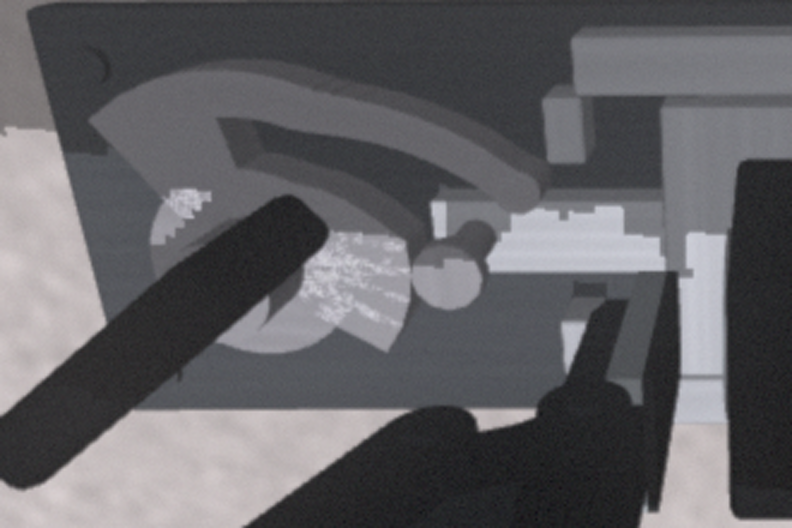

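>>> {"name": "drive_tool", "arguments": {
  "commands": "-0.3 3 0.3 0 0;-0.3 0 0 25 0;-0.3 0 0 45 0;-0.1 0 0 30 0.149;-0.1 -20 -2 0 0.149"
}}

```text
t: 4.3
tcp_pos: [524.2, 179.3, 150.6]
eef_rot: [[0.922, 0.387, 0.007], [0.387, -0.922, 0.002], [0.007, 0.001, -1.0]]
contact_force: [0.5, 1.0, -1.4]
gripper_width: 38.4
```

>>> {"name": "drive_tool", "arguments": {
  "commands": "-0.1 -20 -1.5 0 0.15;-0.1 -20 -1.5 0 0.15;-0.1 -20 -1.5 0 0.15;-0.1 -22 -1.4 0 0.15;-0.1 0 0 0 0.15"
}}

```text
t: 4.8
tcp_pos: [437.9, 172.9, 146.3]
eef_rot: [[0.41, 0.912, -0.001], [0.912, -0.41, -0.0], [-0.001, -0.001, -1.0]]
contact_force: [0.0, -0.2, 0.1]
gripper_width: 38.2
```

>>> {"name": "drive_tool", "arguments": {
  "commands": "-0.1 0 0 0 0.15;-0.1 0 0 0 0.15;-0.1 0 0 0 0.15;-0.1 0 0 0 0.15;-0.1 0 0 0 0.15"
}}

```text
t: 5.3
tcp_pos: [439.7, 172.9, 146.3]
eef_rot: [[-0.322, 0.947, -0.0], [0.947, 0.322, -0.0], [-0.0, -0.0, -1.0]]
contact_force: [-0.3, 0.3, -0.2]
gripper_width: 38.6
```

>>> {"name": "drive_tool", "arguments": {
  "commands": "-0.1 0 0 0 0.15;-0.1 0 0 0 0.15;-0.1 0 0 0 0.148;-0.1 0 0 0 0"
}}

```text
t: 5.7
tcp_pos: [439.7, 172.9, 146.3]
eef_rot: [[-0.697, 0.717, -0.0], [0.717, 0.697, -0.0], [0.0, -0.0, -1.0]]
contact_force: [-0.4, 0.5, -0.7]
gripper_width: 38.6
```

```bash
python3 - <<'E'
from h import *
cap('wrist','w5');cap('top','t5');s=bot.sense();R=s['eef_rot'];print(s['tcp_pos'],np.degrees(np.arctan2(R[1,0],R[0,0])),s['joint_pos'])
for t in('w5',):
  P=np.array([dep(t,u,v) for u in range(200,440) for v in range(150,480)]);Q=P[(P[:,2]>71)&(P[:,2]<77)];print(len(Q),cv2.minAreaRect(Q[:,:2].astype(np.float32)))
E
```

```text
[439.63024179 172.91300444 146.26300269] 133.81211486359825 [ 1.70269331e+01  1.27470559e+01  1.04900192e+02  1.81993697e-04
  6.23603084e+01 -1.16785266e+02]
1508 ((480.86248779296875, 175.97813415527344), (130.56475830078125, 38.70637130737305), 5.249577522277832)
```

View pics/w5.png

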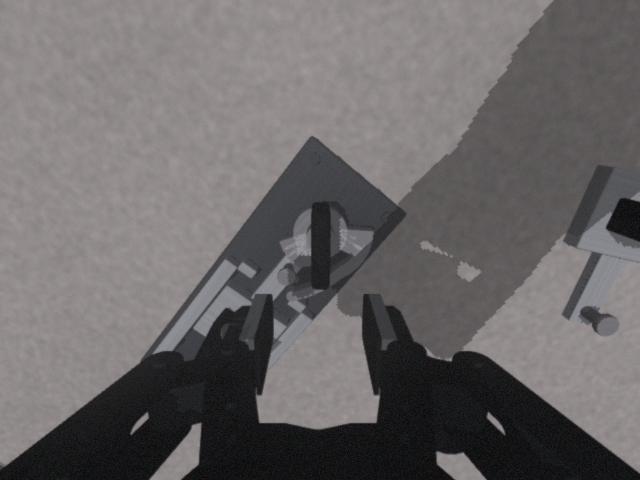

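>>> {"name": "drive_tool", "arguments": {
  "commands": "-0.1 0 0 -40 0;-0.1 0 0 -40 0;-0.1 0 0 -18 0;-1 0 0 0 0;-1 0 0 0 0",
  "grip_force": 40
}}

```text
t: 6.3
tcp_pos: [438.8, 173.5, 48.5]
eef_rot: [[-0.694, 0.72, -0.003], [0.72, 0.694, 0.001], [0.002, -0.001, -1.0]]
contact_force: [-24.9, 32.9, -0.4]
gripper_width: 11.4
```

>>> {"name": "drive_tool", "arguments": {
  "commands": "-1 0 0 0 0;-1 0 0 0 0"
}}

```text
t: 6.5
tcp_pos: [438.5, 173.9, 48.6]
eef_rot: [[-0.694, 0.72, -0.002], [0.72, 0.694, 0.001], [0.002, -0.001, -1.0]]
contact_force: [-7.3, 11.8, -13.2]
gripper_width: 11.2
```

```bash
python3 - <<'E'
from h import *
cap('wrist','w6');s=bot.sense();print(s['tcp_pos'],s['gripper_width'],s['contact_force'],s['moment'])
E
```

```text
[438.49106551 173.84172141  48.59636734] 11.19219733493956 [ -6.36490038  11.96196478 -13.47598953] [ 1.61093692  0.79253508 -0.04778261]
```

View pics/w6.png

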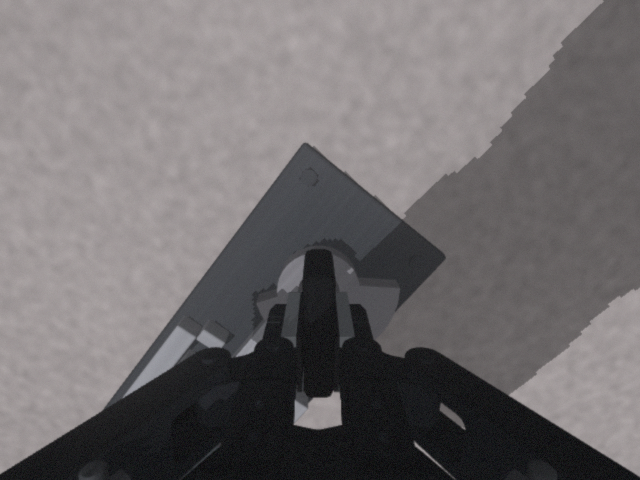

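>>> {"name": "drive_tool", "arguments": {
  "commands": "-1 -0.8 0.8 0 0;-1 0 0 0 -0.06;-1 0 0 0 -0.08;-1 0 0 0 -0.08;-1 0 0 0 -0.08"
}}

```text
t: 7.05
tcp_pos: [438.5, 173.8, 48.7]
eef_rot: [[-0.448, 0.894, -0.0], [0.894, 0.448, 0.0], [0.0, -0.0, -1.0]]
contact_force: [-0.8, 3.4, -14.7]
gripper_width: 11.2
```

>>> {"name": "drive_tool", "arguments": {
  "commands": "-1 0 0 0 -0.08;-1 0 0 0 -0.08;-1 0 0 0 -0.08;-1 0 0 0 -0.08;-1 0 0 0 -0.08"
}}

```text
t: 7.55
tcp_pos: [438.6, 173.7, 48.7]
eef_rot: [[-0.065, 0.998, -0.0], [0.998, 0.065, -0.0], [-0.0, -0.0, -1.0]]
contact_force: [1.6, 2.0, -15.1]
gripper_width: 11.3
```

```bash
python3 - <<'E'
from h import *
cap('wrist','w7');cap('scene','s7');s=bot.sense();print(s['tcp_pos'],s['gripper_width'],s['contact_force'],s['moment'])
crop('s7',290,130,450,265,4.5,'cs7')
E
```

```text
[438.57781961 173.59790446  48.6647328 ] 11.309644365027562 [ -0.26499118  -0.58744926 -12.24398167] [-0.23776169  0.12369328  0.17912492]
```

View pics/w7.png

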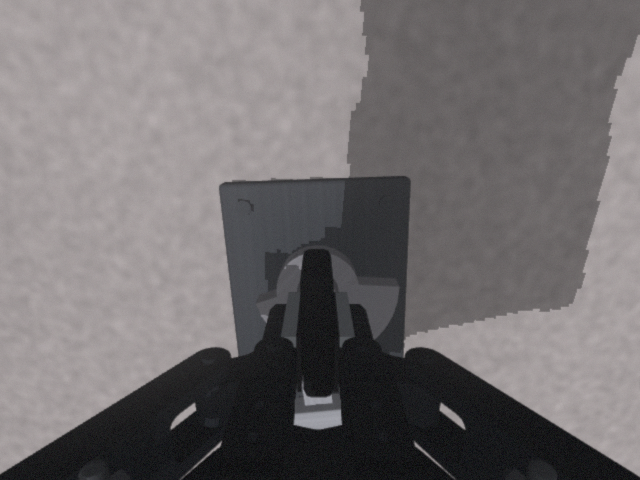

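View pics/cs7.png

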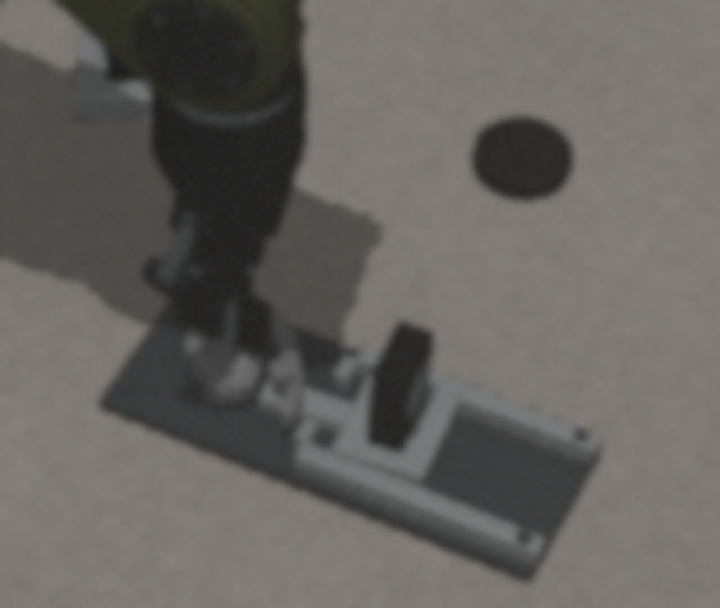

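>>> {"name": "drive_tool", "arguments": {
  "commands": "-1 0 0 0 -0.09;-1 0 0 0 -0.09;-1 0 0 0 -0.09;-1 0 0 0 -0.09;-1 0 0 0 -0.09"
}}

```text
t: 8.15
tcp_pos: [438.5, 173.3, 48.7]
eef_rot: [[0.373, 0.928, -0.001], [0.928, -0.373, -0.001], [-0.001, -0.0, -1.0]]
contact_force: [-1.3, -3.9, -11.0]
gripper_width: 11.1
```

>>> {"name": "drive_tool", "arguments": {
  "commands": "-1 0 0 0 -0.07;-1 0 0 0 -0.07;-1 0 0 0 -0.05;-1 0 0 0 -0.04;-1 0 0 0 0"
}}

```text
t: 8.65
tcp_pos: [438.4, 173.1, 48.6]
eef_rot: [[0.574, 0.819, -0.001], [0.819, -0.574, -0.001], [-0.001, -0.0, -1.0]]
contact_force: [-1.6, -4.6, -9.6]
gripper_width: 11.2
```

```bash
python3 - <<'E'
from h import *
s=bot.sense();R=s['eef_rot'];print(s['tcp_pos'],np.degrees(np.arctan2(R[1,0],R[0,0])),s['gripper_width'],s['contact_force'],s['moment'])
E
```

```text
[438.38994823 173.1342863   48.62382976] 54.99885048377602 11.170725305813642 [-1.64993306 -4.63032562 -9.59289669] [-0.94897112  0.45326003 -0.06100294]
```

>>> {"name": "drive_tool", "arguments": {
  "commands": "-1 0 0 0 -0.03;-1 0 0 0 0"
}}

```text
t: 8.85
tcp_pos: [438.4, 173.1, 48.6]
eef_rot: [[0.598, 0.802, -0.001], [0.802, -0.598, -0.001], [-0.001, -0.0, -1.0]]
contact_force: [-2.2, -5.3, -9.9]
gripper_width: 11.2
```

```bash
cat > st.py <<'E'
from h import *
s=bot.sense();R=s['eef_rot'];print(s['tcp_pos'],np.degrees(np.arctan2(R[1,0],R[0,0])),s['gripper_width'],s['contact_force'],s['moment'])
E
python3 st.py
```

```text
[438.36860409 173.12786535  48.63219981] 53.304390459559166 11.194527223496964 [-2.20010483 -5.27239437 -9.93165286] [-0.9407463   0.50574898 -0.03222036]
```

>>> {"name": "drive_tool", "arguments": {
  "commands": "-1 0 0 0 -0.03;-1 0 0 0 0"
}}

```text
t: 9.05
tcp_pos: [438.4, 173.1, 48.7]
eef_rot: [[0.62, 0.784, -0.001], [0.784, -0.62, -0.001], [-0.002, 0.0, -1.0]]
contact_force: [-2.2, -5.8, -9.2]
gripper_width: 11.4
```

```bash
python3 st.py
```

```text
[438.39087895 173.14240899  48.66284596] 51.657833626988506 11.383697115047667 [-2.17584024 -5.81519271 -9.22176955] [-0.88124165  0.53098987  0.77675736]
```

>>> {"name": "drive_tool", "arguments": {
  "commands": "-1 0 0 0 -0.03;-1 0 0 0 0"
}}

```text
t: 9.25
tcp_pos: [438.4, 173.1, 48.7]
eef_rot: [[0.643, 0.766, -0.001], [0.766, -0.643, -0.002], [-0.002, 0.0, -1.0]]
contact_force: [-2.5, -5.3, -8.3]
gripper_width: 11.2
```

```bash
python3 st.py; python3 -c "
from h import *
cap('wrist','w8')"
```

```text
[438.37495301 173.14163198  48.68726989] 49.996247852824084 11.229943033142249 [-2.48019671 -5.31018555 -8.32281836] [-0.86511928  0.52193107  1.30371045]
```

View pics/w8.png

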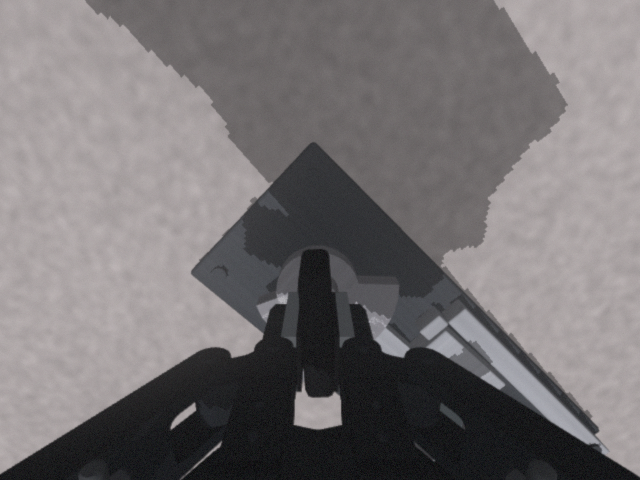

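The moment rises from about 0 to 1.3 N m with further turning, so the cam is on its end stop. I'll release and rise.

>>> {"name": "drive_tool", "arguments": {
  "commands": "-0.1 0 0 0 0;-0.1 0 0 0 0;-0.1 0 0 0 0;-0.1 0 0 25 0;-0.1 0 0 40 0"
}}

```text
t: 9.8
tcp_pos: [437.9, 173.5, 112.9]
eef_rot: [[0.645, 0.764, -0.003], [0.764, -0.645, -0.001], [-0.003, -0.002, -1.0]]
contact_force: [0.2, -0.1, -0.4]
gripper_width: 38.6
```

>>> {"name": "drive_tool", "arguments": {
  "commands": "-0.1 0 0 50 0;-0.1 -20 -30 40 0;-0.1 -20 -45 0 0;-0.1 -10 -45 0 0;-0.1 0 0 0 0"
}}

```text
t: 10.3
tcp_pos: [389.5, 52.6, 201.3]
eef_rot: [[0.648, 0.762, 0.002], [0.762, -0.648, -0.0], [0.001, 0.002, -1.0]]
contact_force: [-0.5, 0.2, 0.4]
gripper_width: 38.2
```

```bash
python3 st.py; python3 - <<'E'
from h import *
cap('wrist','w9');cap('top','t9')
for t,b in(('w9',None),('t9',None)):
  D=np.load(f'pics/{t}.npy');z=np.load(f'pics/{t}.npz');fx,fy,cx,cy=z['k'];M=z['M']
  v,u=np.mgrid[:480,:640];P=np.stack([(u-cx)/fx*D,-(v-cy)/fy*D,-D],-1)@M[:3,:3].T+M[:3,3]
  def f(n,x,y,r,lo,hi):
    m=(np.hypot(P[...,0]-x,P[...,1]-y)<r)&(P[...,2]>lo)&(P[...,2]<hi);Q=P[m]
    if len(Q)>4: print(t,n,len(Q),cv2.minAreaRect(Q[:,:2].astype(np.float32)))
  f('wing',438,173,35,70,78);f('cell',529,182,35,78,88);f('stud',464,176,12,35,40);f('wing2',485.5,-143,35,70,78)
crop('t9',235,175,455,305,3.5,'ct9')
E
```

```text
[389.4754068   52.55950337 201.31591148] 49.62789332095122 38.15337405959929 [-0.49180099  0.24901856  0.37574831] [ 0.04429452 -0.053737    0.01140916]
w9 wing 1184 ((438.2677307128906, 171.40736389160156), (12.399075508117676, 52.283042907714844), 52.38829803466797)
w9 cell 1287 ((528.778076171875, 179.9949951171875), (20.9161319732666, 39.76842498779297), 7.411808490753174)
t9 wing 136 ((436.0080871582031, 174.1542205810547), (12.130520820617676, 51.21333312988281), 52.31062698364258)
t9 cell 146 ((526.7758178710938, 181.68174743652344), (20.31170082092285, 38.94577407836914), 7.222276210784912)
t9 stud 20 ((462.6864013671875, 174.0376739501953), (11.018815994262695, 9.120490074157715), 4.376463413238525)
t9 wing2 131 ((486.705078125, -145.76101684570312), (12.018247604370117, 51.614986419677734), 59.61344909667969)
```

View pics/w9.png

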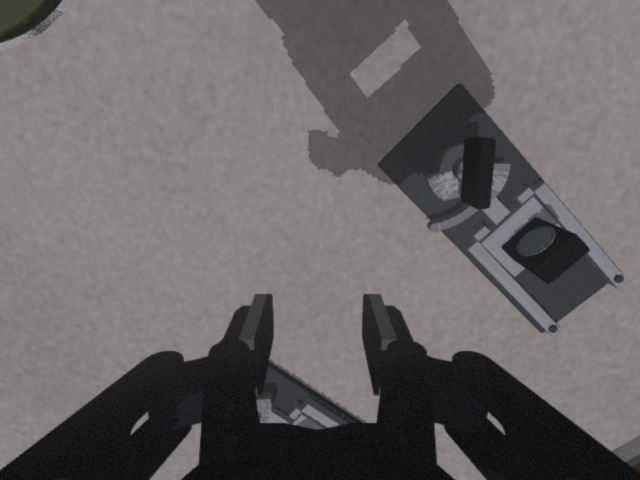

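View pics/ct9.png

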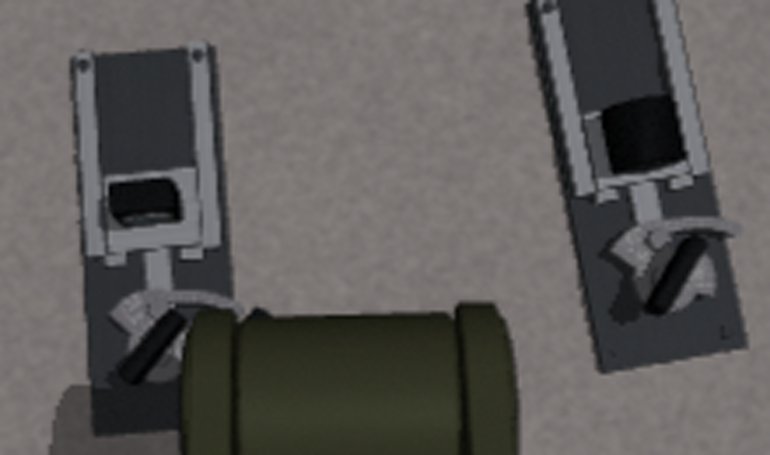

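Both views put the cell about 91 mm from the cam axis, which is tight. The wing has turned about 86° from open, the other plate is untouched, and the gripper is clear.

```bash
python3 -c "
from rig import bot
print(bot.finish_job())"
```

```text
the job is handed in; nothing more can be done
None
```

The square carriage is docked and its cam is locked. I handed the job in at about 10.4 s of the 40 s allowed, with the gripper open and well clear.

**What I did:** I pushed the carriage in with the rear finger until its stud was about 39 mm from the cam axis, inside the open mouth. I then gripped the wing and turned it clockwise to its end stop, where the moment rose from about 0 to 1.3 N m, and let go and backed away.

**Last checks:**
- **Carriage:** the cell is 90.9 mm (wrist camera) and 91.1 mm (top camera) from the cam axis, against 91 mm when tight.
- **Cam:** the wing sits at -37.6°, about 1.50 rad from open.
- **Other plate:** I never touched it. Its wing and tube look as they did at the start, but I did not measure its cam angle from the plate.
- **Forces:** the highest reading was about 41 N at the wrist, for a moment as the fingers closed on the wing about 1.4 mm off centre. It had fallen to about 19 N 0.2 s later. That reading was grip contact on the finger pads, not the gripper's body.

**Disagreements:** the cameras differed by 2–3 mm in absolute position. The cell top measured about 80 mm high, against 83 mm in the text. The cell looked turned 7.3° when docked, compared with 5.7° at the start, which would fit the play in the rails.

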